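# Catch the flat toaster's sprung crumb tray and let it out gently

## Robot

A 6-joint arm with a two-finger parallel gripper is mounted at the origin on a cart in front of the work surface, level with it; the furniture and walls round the work are solid. World frame = base frame: x ahead of the robot, y to its left, z up, the work surface at z = 0. Lengths are in m, angles in rad, forces in N, time in s.
With the tool pointing down it reaches from about 0.35 to 0.875 m from the base axis. Payload 4.2 kg.
Tool frame: the origin (TCP) lies on the centre line of the jaws, within the pads' length; the fingertips stand 14 mm ahead of it and the grasp point (between the pads) lies 5 mm behind it; z points along the fingers, y is the line along which they close (so a half turn about z gives the same grasp; the last joint's range is limited). The gripper opens to 87 mm and grips with 3 to 60 N. Pads are 19 mm wide; open, the fingers measure 117 mm over their backs; the gripper's body (75 mm by 190 mm) begins 51 mm behind the grasp point.
Start: joints at [1.377, 0.385, 0.008, 0, -1.194, -0.259], TCP at [0.273, 0.562, 0.237] pointing down, gripper open.
Joint ranges: [-3.14, 3.14], [-1.21, 2.06], [-1.07, 1.41], [-3.16, 2.05], [-2.99, -0.16], [-3.1, 3.1]. Speed limits (rad/s): [2.79, 2.79, 3.14, 3.14, 3.14, 3.14].

## Interface

Orientations are given as a rotation vector (axis times angle).
In Python, from cell import ctrl gives the robot as it stands.
- The arm moves only by the tool send_rows, never from a script. Its argument "increments" is a list of rows, each a list of 2 entries, a list of its own where there are three numbers: the shift along the tool's x, y, z in mm, then the turn, a rotation vector about the tool's x, y, z in degrees. In form: [[[dx, dy, dz], [wx, wy, wz]], ...]. A call has 1 to 5 rows; each row shifts and turns the commanded pose from where the row before left it, along the tool's axes as they then stand; what a row does not reach is not made up. A row lasts 1/10 s, in which the tool goes at most 50 mm and 8.59 degrees, less where a joint would pass 70% of its speed; a pose out of reach is approached as far as the arm can. A call with a gripper value outside its range is refused whole. "fingers" is the opening, from 0 (shut) to 1 (fully open), set as the call begins (left out, the last holds). The fingers move at their own pace and stop on an object; the grip force is fixed at half the most. Time passes only in rows, so rows that do not move let the fingers close. It gives the time, the measured TCP pose, the force, the opening and the grip force at its end, in the units of the state.
- ctrl.state(): the state, without advancing time (a new reading comes with each control period).
- ctrl.snapshot(name): name is "side" or "top"; returns a dict with "frame" (420x560x3 uint8, red, green, blue), "fov_y" (degrees; the focal length in pixels is half the picture's height over the tangent of half this angle, whatever the lens; pixels are square), "cx", "cy" (the principal point, pixels), "k1" (the pictures are not rectified: a ray, as slopes to the right and down, at radius r is drawn at 1 + k1 r^2 times it, then the intrinsics apply), "extrinsics" (4x4, takes a point from world to camera coordinates). Camera axes: x right, y down, z forward; pixel columns grow to the right and rows downward; lengths in m; the calibration is good to about 2 mm. A picture is of the moment at which its call begins. There is no depth.
- ctrl.close_job(): hands the job in; it is judged then, once.
The state is a dict: "t": time; "q": joint angles; "qvel": joint speeds; "joint_torque": joint torques, N m; "ee_pos": TCP position; "orientation": TCP orientation; "contact_force": force on the tool from outside, world axes, zero at the start; "moment": the same for the moment, N m; "width": finger opening in m; "grip_force": force on a finger pad.
Only numpy, scipy, OpenCV 4.12 (cv2) and the standard library are available. Lean on these libraries where they do the work, as an engineer would, in place of code of your own. Each camera call takes 0.05 s, during which the arm holds its last target. There are 200 camera calls.

## Task

Open the low flat toaster's crumb tray for cleaning: press the black release key down with one fingertip while the other finger waits a little way in front of the tray, so that the tray springs out against that finger and is caught and stopped before it is half-way out, with the key still down. Then draw back and let the tray follow the finger slowly all the way out to its stop, and leave it open there with the key up again. Grip and lift nothing, and leave the breakfast things around the toaster where they stand.

Things in the scene. Friction and masses are not known exactly. Their poses are not given: they have to be found in the camera images.
- flat_toaster: Low flat toaster of steel with black ends, fixed to the worktop: 300 mm wide (its y), 160 mm deep (its x), 70 mm high (a thin wire rack at its back reaches 98 mm). Origin under its centre on the worktop; its front face lies 80 mm along its -x and looks roughly at the robot; y is to the left as the robot sees it; z up.
- tray_front (a point): Centre of the outer face of the crumb tray's front panel, low in the toaster's front; it moves with the tray and has the toaster's axes. The panel is 148 mm wide (y) and 34 mm high, from 14 to 48 mm above the worktop, and shut it stands 3 mm proud of the front face. A spring of about 3 N drives the tray out along the toaster's -x as soon as the key lets it go.
- key_top (a point): Centre of the top of the release key, a black pad 28 mm wide (y) and 38 mm long (x) that stands out of the toaster's front from 4 to 42 mm ahead of the front face, beside the tray panel on its right as the robot sees it: 105 mm from the panel's centre, 31 mm from its near edge, and 20 mm further to the front than the panel's face. Its top is 40 mm above the worktop at rest. It has the toaster's axes.
- release_key (a joint): How far the key is pressed straight down, m: 0 at rest, 0.009 at the bottom; the tray is let go at about 0.006. It takes 2 N to start and about 5.5 N at the bottom, and springs back up when left.
- crumb_tray (a joint): How far the tray is out, m: 0 shut and latched, 0.070 out at its stop. Left to itself it shoots out to the stop in about 0.2 s. It does not latch again on the way out.
- jam_jar: Bystander, to be left alone: glass jam jar with a grey lid, 66x72x102 mm. Origin under its centre.
- mug: Bystander, to be left alone: cream mug, 82x114x91 mm. Origin under the middle of cup and handle.
- bean_tin: Bystander, to be left alone: food tin, 75 mm across, 58 mm high. Origin under its centre.
- salt_shaker: Bystander, to be left alone: small salt shaker, 44 mm across, 90 mm high. Origin under its centre.
- teaspoon: Bystander, to be left alone: steel teaspoon lying flat, 130 mm long. Origin under its centre.
- spice_a: Bystander, to be left alone: spice jar with a dark cap, 41 mm across, 105 mm high. Origin under its centre.
- spice_b: Bystander, to be left alone: another spice jar, 41 mm across, 105 mm high. Origin under its centre.

How it is judged:
By the outcome, as a careful person would: the job done as asked, in the order asked, and still so for the second after the job is handed in, with the robot touching nothing.
It also fails if it takes over 48 s, if anything falls off the work surface, if the arm or the gripper's body presses on something with over 40 N, if the wrist force passes 120 N, or if a joint passes its speed limit or range.

## Working session

There is one attempt and no reset: what is moved stays moved. The work goes in short steps, Python scripts to look and compute and a tool call to move; the robot and the scene stay as the last step left them, time stands still between calls to the robot, and variables do not carry over. Pictures are saved under pics/ and viewed, at most 10 in all, crops included, and the job is handed in when it is done.

Besides the shell and the picture viewer there is one more tool, called after ">>>" as name([rows], argument=value, ...), one row to a line, values as JSON. send_rows: Moves the arm, as the interface text tells. Its arguments: {"type":"object","properties":{"increments":{"type":"array"},"fingers":{"type":"number"}},"required":["increments"]}

```bash
mkdir -p pics; ls
cat > h.py <<'E'
import numpy as np, cv2, pickle
from cell import ctrl
def snap(n,f):
    s=ctrl.snapshot(n); cv2.imwrite(f'pics/{f}.png',cv2.cvtColor(s['frame'],cv2.COLOR_RGB2BGR)); pickle.dump(s,open(f'pics/{f}.pkl','wb')); return s
def K(s):
    f=s['frame'].shape[0]/2/np.tan(np.radians(s['fov_y'])/2); return np.array([[f,0,s['cx']],[0,f,s['cy']],[0,0,1.]])
def D(s): return np.array([s['k1'],0,0,0.])
def ray(s,uv):
    E=np.array(s['extrinsics']); p=cv2.undistortPoints(np.array([[uv]],float),K(s),D(s))[0,0]
    return -E[:3,:3].T@E[:3,3], E[:3,:3].T@np.array([*p,1])
def onz(s,uv,z):
    o,d=ray(s,uv); return o+d*(z-o[2])/d[2]
def proj(s,P):
    E=np.array(s['extrinsics']); return cv2.projectPoints(np.array(P,float).reshape(-1,1,3),cv2.Rodrigues(E[:3,:3])[0],E[:3,3],K(s),D(s))[0][:,0]
def tri(s1,u1,s2,u2):
    o1,d1=ray(s1,u1);o2,d2=ray(s2,u2); t=np.linalg.lstsq(np.c_[d1,-d2],o2-o1,rcond=None)[0]
    a=o1+d1*t[0];b=o2+d2*t[1]; return (a+b)/2,np.linalg.norm(a-b)
E
python3 - <<'E'
from h import *
for n in('top','side'):
    s=snap(n,n+'0'); print(n,s['fov_y'],s['k1'],np.round(s['extrinsics'],3).tolist())
print(ctrl.state())
E
```

```text
pics
top 55.25242869911043 -0.11135743065663588 [[0.022, -1.0, 0.01, 0.048], [-0.986, -0.023, -0.162, 0.547], [0.162, -0.007, -0.987, 0.893], [0.0, 0.0, 0.0, 1.0]]
side 42.73711985161738 -0.1442331535140221 [[-1.0, -0.001, -0.012, 0.537], [0.008, 0.673, -0.739, -0.002], [0.009, -0.739, -0.673, 1.367], [0.0, 0.0, 0.0, 1.0]]
{'t': 0.1, 'q': array([ 1.37664067e+00,  3.85507385e-01,  6.77811717e-03, -4.19088614e-04,
       -1.19397958e+00, -2.58598416e-01]), 'qvel': array([-0.00037994, -0.00373597,  0.00247824,  0.00082256, -0.00049298,
        0.0006959 ]), 'joint_torque': array([ 4.99076632e-04, -3.91688383e+01,  1.87934572e+01,  4.23191428e+00,
        1.34518815e-02, -7.85612019e-05]), 'ee_pos': array([0.27317092, 0.5615908 , 0.23556069]), 'orientation': array([ 3.05950843e+00, -7.04930294e-01, -5.14470255e-04]), 'contact_force': array([-0.09135112, -0.30172458,  0.47709119]), 'moment': array([-0.02908633,  0.02117836, -0.01083803]), 'grip_force': 0.0, 'width': 0.08697430362291302}
```

View pics/top0.png

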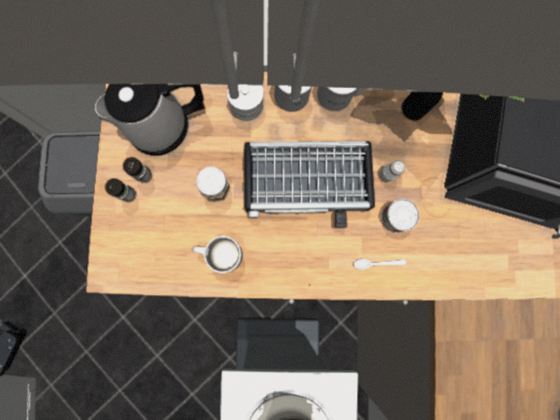

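View pics/side0.png

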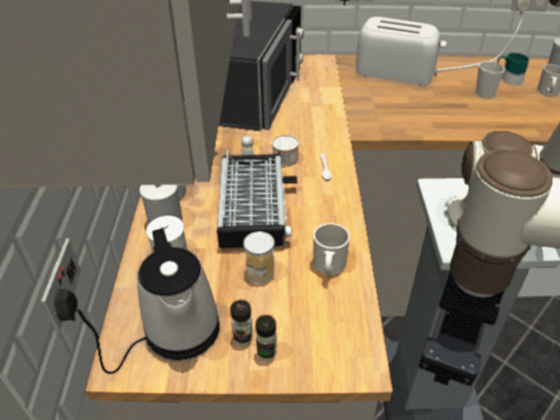

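The top view shows the toaster at about (310,177), with the key at (340,218) and the tray panel along row 212. A jar stands at (212,183), the salt shaker at (393,172), the tin at (402,215), the mug at (222,254) and the spoon at (380,264). In the side view the key is at (290,180). I'll zoom in on both.

Run:
```python
import cv2
a=cv2.imread('pics/top0.png')[135:240,235:385]; b=cv2.imread('pics/side0.png')[145:255,205:305]
a=cv2.resize(a,None,fx=5,fy=5,interpolation=cv2.INTER_CUBIC); b=cv2.resize(b,None,fx=5.4,fy=5.4,interpolation=cv2.INTER_CUBIC)
cv2.imwrite('pics/topc.png',a);cv2.imwrite('pics/sidec.png',b)
```

```text
(no output)
```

View pics/topc.png

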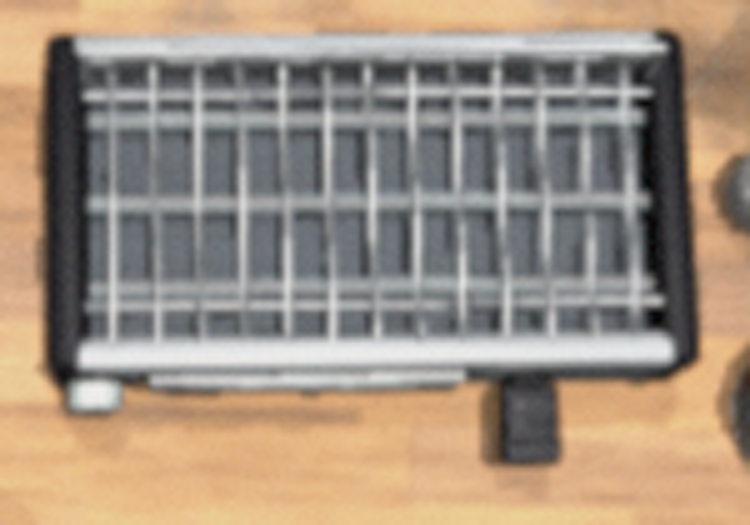

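View pics/sidec.png

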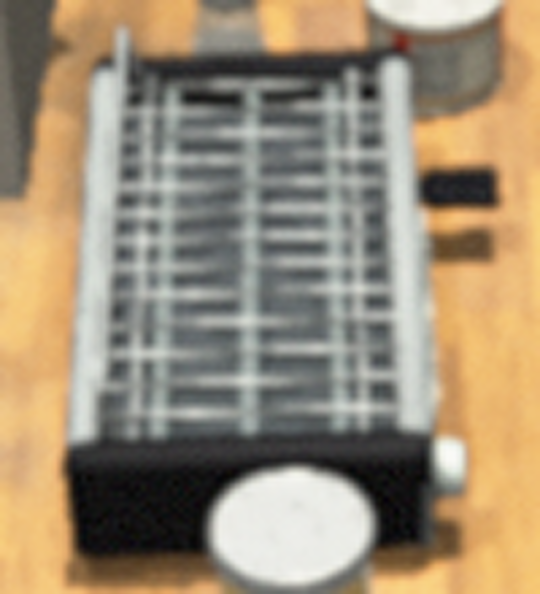

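The crops show the key's top face in the top view at about (336–346.5, 211–222) and its near edge in the side view at about (283–297, 177–183). The tray panel's lip runs from about (265,211.5) to (328,210), and a knob sits at (254,214). The toaster's corners are clear too. Next I'll compute positions.

Run:
```python
from h import *
T=pickle.load(open('pics/top0.pkl','rb'));S=pickle.load(open('pics/side0.pkl','rb'))
for s in(T,S):print('cam',ray(s,(280,210))[0].round(3))
tc=lambda x,y:((x+.5)/5-.5+235,(y+.5)/5-.5+135)
sc=lambda x,y:((x+.5)/5.4-.5+205,(y+.5)/5.4-.5+145)
for n,p in dict(bl=(50,37),br=(680,33),fl=(52,378),fr=(695,362)).items(): print('top',n,onz(T,tc(*p),.07).round(4))
for n,p in dict(bl=(70,452),fl=(425,437),br=(95,65),fr=(412,58)).items(): print('side',n,onz(S,sc(*p),.07).round(4))
# lip
for p in((150,387),(465,382)): print('lip',onz(T,tc(*p),.048).round(4))
# key edges
for p in((505,437),(558,437),(503,380),(556,378),(505,463),(558,461)): print('keytop',p,onz(T,tc(*p),.04).round(4))
for p in((497,172),(497,190),(497,205),(424,174)): print('keyside',p,onz(S,sc(*p),.04).round(4))
# two-view: front top edge corners
print('front right key corner',tri(T,tc(558,437),S,sc(497,172)))
print('front left  key corner',tri(T,tc(505,437),S,sc(497,188)))
print('fl toaster',tri(T,tc(52,378),S,sc(425,437)))
print('fr toaster',tri(T,tc(695,362),S,sc(412,58)))
print('bl',tri(T,tc(50,37),S,sc(70,452)))
# bystander rough: top centre 
for n,p,z in(('tin',(402,213),.058),('salt',(398,167),.09),('jar',(211,180),.102),('mug',(222,250),.091),('spoon',(380,264),.004),('knob',(254,214),.05)): print(n,onz(T,p,z).round(3))
```

```text
cam [0.394 0.066 0.97 ]
cam [0.525 1.012 0.925]
top bl [0.6803 0.1171 0.07  ]
top br [ 0.6907 -0.1795  0.07  ]
top fl [0.5198 0.1111 0.07  ]
top fr [ 0.5338 -0.1827  0.07  ]
side bl [0.679  0.1115 0.07  ]
side fl [0.5264 0.1038 0.07  ]
side br [ 0.6908 -0.1708  0.07  ]
side fr [ 0.5315 -0.1738  0.07  ]
lip [0.5197 0.0667 0.048 ]
lip [ 0.5254 -0.0799  0.048 ]
keytop (505, 437) [ 0.5009 -0.1     0.04  ]
keytop (558, 437) [ 0.5014 -0.125   0.04  ]
keytop (503, 380) [ 0.5278 -0.0991  0.04  ]
keytop (556, 378) [ 0.5294 -0.1243  0.04  ]
keytop (505, 463) [ 0.4887 -0.0999  0.04  ]
keytop (558, 461) [ 0.4901 -0.1249  0.04  ]
keyside (497, 172) [ 0.4898 -0.1187  0.04  ]
keyside (497, 190) [ 0.4902 -0.1044  0.04  ]
keyside (497, 205) [ 0.4905 -0.0926  0.04  ]
keyside (424, 174) [ 0.526  -0.1176  0.04  ]
front right key corner (array([ 0.49568752, -0.12458916,  0.03694232]), np.float64(0.012252793636060268))
front left  key corner (array([ 0.49519046, -0.09778286,  0.04768353]), np.float64(0.009721715128434194))
fl toaster (array([0.52273338, 0.11040108, 0.07525928]), np.float64(0.007393821142556935))
fr toaster (array([ 0.53319814, -0.18433815,  0.06286393]), np.float64(0.0034032670580011817))
bl (array([0.6783306 , 0.11683008, 0.07521836]), np.float64(0.0005973759588627617))
tin [ 0.523 -0.253  0.058]
salt [ 0.625 -0.236  0.09 ]
jar [0.581 0.187 0.102]
mug [0.428 0.158 0.091]
spoon [ 0.405 -0.214  0.004]
knob [0.514 0.091 0.05 ]
```

Both views agree: the key centre is at about (0.507, −0.112), the panel face at (0.5225, −0.007) and the toaster yaw is about 2.1°. I'll align tool y with the toaster's −y. With the jaws fully open the finger centres are 102 mm apart, so one finger lands on the key and the other about 12 mm in front of the panel's centre. First I turn.

>>> send_rows([
  [[0,0,0],[0,0,-7]],
  [[0,0,0],[0,0,-7]],
  [[0,0,0],[0,0,-7]],
  [[0,0,0],[0,0,-7]],
  [[0,0,0],[0,0,0]],
], fingers=1)

```text
t: 0.6
ee_pos: [0.2733, 0.5618, 0.236]
orientation: [3.14, 0.056, -0.001]
contact_force: [0.4, -0.9, 0.8]
width: 0.0869
grip_force: 0.0
```

>>> send_rows([
  [[9,30,0],[0,0,0]],
  [[9,30,0],[0,0,0]],
  [[9,30,0],[0,0,0]],
  [[9,30,0],[0,0,0]],
  [[9,30,0],[0,0,0]],
])

```text
t: 1.1
ee_pos: [0.3239, 0.4123, 0.2363]
orientation: [3.141, 0.052, -0.0]
contact_force: [0.7, -0.1, 0.0]
width: 0.0871
grip_force: 0.0
```

>>> send_rows([
  [[9,30,0],[0,0,0]],
  [[9,30,0],[0,0,0]],
  [[9,30,0],[0,0,0]],
  [[9,30,0],[0,0,0]],
  [[0,0,0],[0,0,0]],
])

```text
t: 1.6
ee_pos: [0.3641, 0.2921, 0.2365]
orientation: [3.14, 0.047, -0.001]
contact_force: [0.2, 0.0, 0.8]
width: 0.0873
grip_force: 0.0
```

>>> send_rows([
  [[10,30,0],[0,0,0]],
  [[10,30,0],[0,0,0]],
  [[10,30,0],[0,0,0]],
  [[10,30,0],[0,0,0]],
  [[10,30,0],[0,0,0]],
])

```text
t: 2.1
ee_pos: [0.4196, 0.1462, 0.2366]
orientation: [-3.141, -0.053, -0.0]
contact_force: [0.1, -0.2, 0.7]
width: 0.0865
grip_force: 0.0
```

>>> send_rows([
  [[10,30,0],[0,0,0]],
  [[10,30,0],[0,0,0]],
  [[10,30,0],[0,0,0]],
  [[10,30,0],[0,0,0]],
  [[10,30,0],[0,0,0]],
])

```text
t: 2.6
ee_pos: [0.4752, -0.002, 0.2365]
orientation: [-3.141, -0.053, -0.0]
contact_force: [-0.1, 0.9, -0.3]
width: 0.0866
grip_force: 0.0
```

>>> send_rows([
  [[10,30,10],[0,0,0]],
  [[10,28,20],[0,0,0]],
  [[0,0,30],[0,0,0]],
  [[0,0,30],[0,0,0]],
  [[0,0,20],[0,0,0]],
])

```text
t: 3.1
ee_pos: [0.4959, -0.0585, 0.1243]
orientation: [3.141, 0.051, -0.005]
contact_force: [0.4, -1.0, 0.2]
width: 0.0874
grip_force: 0.0
```

>>> send_rows([
  [[0,0,15],[0,0,0]],
  [[0,0,10],[0,0,0]],
  [[0,0,0],[0,0,0]],
  [[0,0,0],[0,0,0]],
])

```text
t: 3.5
ee_pos: [0.4974, -0.0582, 0.102]
orientation: [3.141, 0.056, 0.001]
contact_force: [-0.4, 0.6, -0.5]
width: 0.0872
grip_force: 0.0
```

Run:
```python
from h import *
st=ctrl.state(); print(st['ee_pos'],st['orientation'],st['contact_force'],st['q'].round(2))
T=snap('top','top1');S=snap('side','side1')
a=cv2.imread('pics/top1.png')[135:265,235:385]; b=cv2.imread('pics/side1.png')[120:255,205:355]
a=cv2.resize(a,(400,347),interpolation=cv2.INTER_CUBIC); b=cv2.resize(b,(386,347),interpolation=cv2.INTER_CUBIC)
cv2.imwrite('pics/c1.png',np.hstack([a,b]))
```

```text
[ 0.49735723 -0.05815899  0.10195472] [3.14096641e+00 5.60961788e-02 1.20300194e-03] [-0.40640804  0.64316602 -0.54658231] [ 0.21  0.32 -0.47  0.   -0.77  1.4 ]
```

View pics/c1.png

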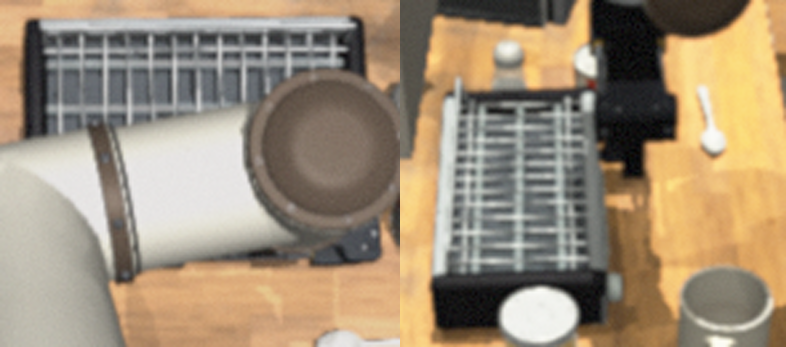

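The crop shows the gripper in front of the toaster's front face, with the key hidden beneath it and nothing touched. I'll make the small correction and go down to just above the key.

>>> send_rows([
  [[6,3,0],[0,0,0]],
  [[0,0,15],[0,0,0]],
  [[0,0,15],[0,0,0]],
  [[0,0,10],[0,0,0]],
  [[0,0,0],[0,0,0]],
])

```text
t: 4.1
ee_pos: [0.5024, -0.0613, 0.0606]
orientation: [3.141, 0.056, -0.004]
contact_force: [-0.8, 0.6, -0.4]
width: 0.087
grip_force: 0.0
```

Run:
```python
from h import *
T=pickle.load(open('pics/side0.pkl','rb'))
st=ctrl.state(); print(st['ee_pos'],st['orientation'],st['contact_force'])
S=snap('side','side2')
R=cv2.Rodrigues(st['orientation'])[0]
# project predicted catch-finger tip corners (tool y negative = left)
P=[st['ee_pos']+R@np.array([x,y,.014]) for y in(-.0435,-.0585) for x in(-.0095,.0095)]
p=proj(S,P);print(np.round(P,4).tolist(),p.round(1).tolist())
b=cv2.imread('pics/side2.png')[120:220,240:340]
b=cv2.resize(b,None,fx=6,fy=6,interpolation=cv2.INTER_CUBIC)
for q in p: cv2.circle(b,tuple(int(v) for v in (q-[240,120]+.5)*6),3,(0,0,255),-1)
for q in proj(S,[(.5225,-.0066,.048),(.5197,.0667,.048)]): cv2.circle(b,tuple(int(v) for v in (q-[240,120]+.5)*6),3,(0,255,0),-1)
cv2.imwrite('pics/c2.png',b)
```

```text
[ 0.50242    -0.06134787  0.06060666] [ 3.14078087  0.05586812 -0.00350348] [-0.82517337  0.56004154 -0.4097527 ]
[[0.4913, -0.0182, 0.0466], [0.5103, -0.0175, 0.0466], [0.4908, -0.0032, 0.0466], [0.5098, -0.0026, 0.0466]] [[297.0, 199.0], [289.5, 199.2], [297.4, 202.9], [289.8, 203.1]]
```

View pics/c2.png

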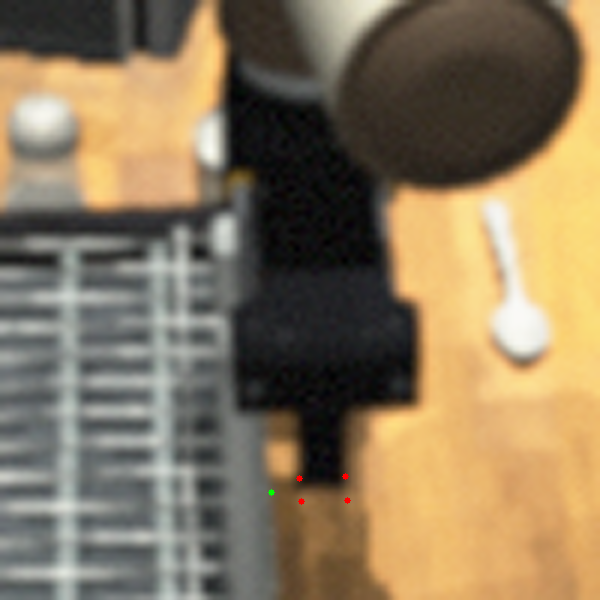

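The picture shows the catching fingertip at (295,200) in the side image, where it was predicted, with a gap of about 12 mm to the panel lip (the green dot). Now I press slowly.

>>> send_rows([
  [[0,0,2],[0,0,0]],
  [[0,0,2],[0,0,0]],
  [[0,0,2],[0,0,0]],
  [[0,0,2],[0,0,0]],
  [[0,0,1],[0,0,0]],
])

```text
t: 4.65
ee_pos: [0.5032, -0.0611, 0.0529]
orientation: [3.141, 0.057, 0.001]
contact_force: [-1.4, -0.2, 3.1]
width: 0.087
grip_force: 1.7
```

>>> send_rows([
  [[0,0,1],[0,0,0]],
  [[0,0,1],[0,0,0]],
  [[0,0,1],[0,0,0]],
  [[0,0,0],[0,0,0]],
])

```text
t: 5.05
ee_pos: [0.5031, -0.0611, 0.0495]
orientation: [-3.141, -0.057, -0.001]
contact_force: [-0.2, -0.5, 3.8]
width: 0.087
grip_force: 1.5
```

>>> send_rows([
  [[0,0,1],[0,0,0]],
  [[0,0,1],[0,0,0]],
  [[0,0,1],[0,0,0]],
  [[0,0,0.5],[0,0,0]],
  [[0,0,0],[0,0,0]],
])

```text
t: 5.55
ee_pos: [0.5024, -0.0613, 0.0461]
orientation: [3.141, 0.058, -0.002]
contact_force: [-1.9, -0.2, 4.6]
width: 0.0871
grip_force: 3.7
```

>>> send_rows([
  [[0,0,0],[0,0,0]],
  [[0,0,0],[0,0,0]],
  [[0,0,0],[0,0,0]],
])

```text
t: 5.85
ee_pos: [0.5024, -0.0613, 0.0461]
orientation: [3.141, 0.058, -0.002]
contact_force: [-1.7, -0.1, 6.0]
width: 0.0872
grip_force: 3.7
```

Run:
```python
from h import *
st=ctrl.state(); print(st['ee_pos'],st['contact_force'],st['moment'])
S=snap('side','side3')
b=cv2.imread('pics/side3.png')[120:220,240:340]
b=cv2.resize(b,None,fx=6,fy=6,interpolation=cv2.INTER_CUBIC)
cv2.imwrite('pics/c3.png',b)
```

```text
[ 0.50235179 -0.06129208  0.0461338 ] [-1.67717268 -0.11781095  5.98706171] [-0.0733569   0.63258486  0.18978184]
```

View pics/c3.png

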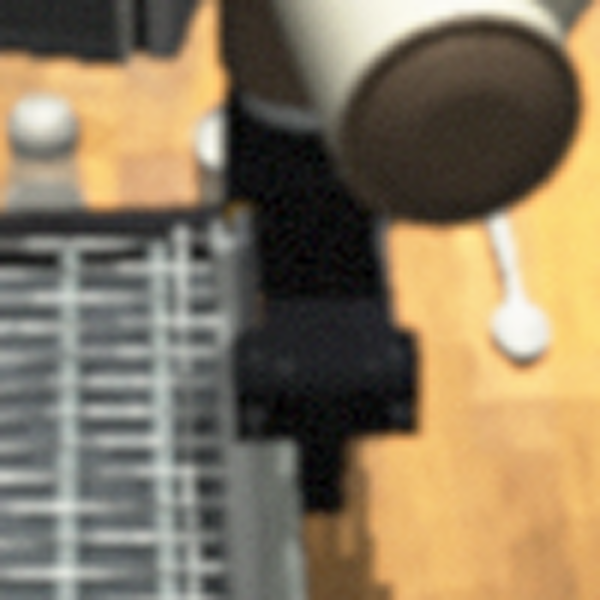

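The tray has sprung out against the finger: its lip moved from about col 285 to 290 and touches it, with the key still down. Now I draw back slowly, easing off the key.

>>> send_rows([
  [[-2,0,0],[0,0,0]],
  [[-2,0,0],[0,0,0]],
  [[-2,0,-0.5],[0,0,0]],
  [[-2,0,-0.5],[0,0,0]],
  [[-2,0,-0.5],[0,0,0]],
])

```text
t: 6.4
ee_pos: [0.4924, -0.0615, 0.0474]
orientation: [3.141, 0.056, -0.001]
contact_force: [0.1, 0.5, 2.0]
width: 0.0868
grip_force: 3.3
```

>>> send_rows([
  [[-2,0,-0.5],[0,0,0]],
  [[-2,0,-0.5],[0,0,0]],
  [[-2,0,-0.5],[0,0,0]],
  [[-2,0,-0.5],[0,0,0]],
  [[-2,0,-0.5],[0,0,0]],
])

```text
t: 6.9
ee_pos: [0.4824, -0.0619, 0.0499]
orientation: [3.141, 0.056, -0.001]
contact_force: [-1.4, 1.0, 1.3]
width: 0.0871
grip_force: 2.8
```

>>> send_rows([
  [[-2,0,-0.5],[0,0,0]],
  [[-2,0,-0.5],[0,0,0]],
  [[-2,0,0],[0,0,0]],
  [[-2,0,0],[0,0,0]],
  [[-2,0,0],[0,0,0]],
])

```text
t: 7.4
ee_pos: [0.4718, -0.0623, 0.0508]
orientation: [-3.141, -0.055, 0.003]
contact_force: [-2.4, 0.3, 1.0]
width: 0.087
grip_force: 1.4
```

>>> send_rows([
  [[-2,0,0],[0,0,0]],
  [[-2,0,0],[0,0,0]],
  [[-2,0,0],[0,0,0]],
  [[-2,0,0],[0,0,0]],
  [[-2,0,0],[0,0,0]],
])

```text
t: 7.9
ee_pos: [0.4625, -0.0627, 0.0509]
orientation: [3.141, 0.056, -0.001]
contact_force: [-2.3, 0.5, -1.4]
width: 0.0873
grip_force: 1.3
```

>>> send_rows([
  [[-2,0,0],[0,0,0]],
  [[-2,0,0],[0,0,0]],
  [[-2,0,0],[0,0,0]],
  [[-2,0,0],[0,0,0]],
  [[-2,0,0],[0,0,0]],
])

```text
t: 8.4
ee_pos: [0.4526, -0.063, 0.0509]
orientation: [3.141, 0.056, -0.001]
contact_force: [-1.3, -0.2, -2.7]
width: 0.0871
grip_force: 1.3
```

Run:
```python
from h import *
st=ctrl.state(); print(st['ee_pos'],st['contact_force'],st['moment'])
S=snap('side','side4')
b=cv2.imread('pics/side4.png')[120:220,240:340]
b=cv2.resize(b,None,fx=6,fy=6,interpolation=cv2.INTER_CUBIC)
cv2.imwrite('pics/c4.png',b)
```

```text
[ 0.45260879 -0.06298356  0.05093748] [-1.26058052 -0.24707909 -2.7478134 ] [-0.2374706   0.75703513  0.1329711 ]
```

View pics/c4.png

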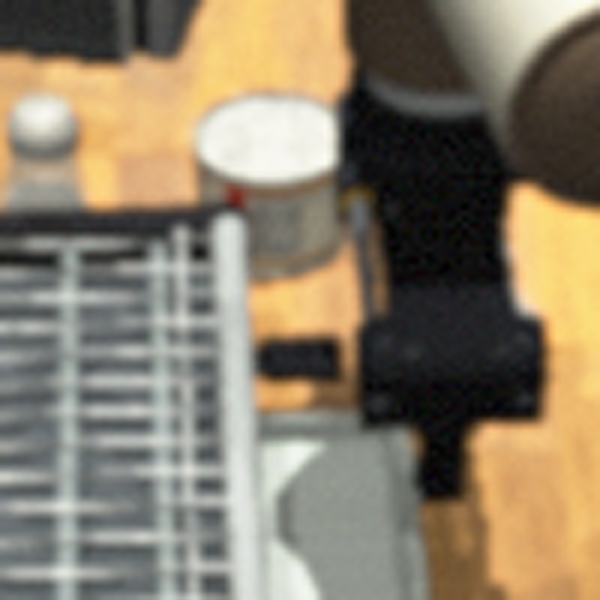

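The tray is out about 60 mm and following the finger, and the key is up again. I continue to the stop and on clear of it.

>>> send_rows([
  [[-2,0,0],[0,0,0]],
  [[-2,0,0],[0,0,0]],
  [[-2,0,0],[0,0,0]],
  [[-2,0,0],[0,0,0]],
  [[-2,0,0],[0,0,0]],
])

```text
t: 8.95
ee_pos: [0.444, -0.0631, 0.0514]
orientation: [-3.141, -0.057, -0.005]
contact_force: [-0.3, 0.1, -0.3]
width: 0.0869
grip_force: 0.0
```

>>> send_rows([
  [[-2,0,0],[0,0,0]],
  [[-2,0,0],[0,0,0]],
  [[-2,0,0],[0,0,0]],
  [[-3,0,0],[0,0,0]],
  [[-3,0,0],[0,0,0]],
])

```text
t: 9.45
ee_pos: [0.4309, -0.0637, 0.0511]
orientation: [-3.141, -0.056, -0.001]
contact_force: [0.2, 0.4, 0.4]
width: 0.0871
grip_force: 0.0
```

>>> send_rows([
  [[-5,0,0],[0,0,0]],
  [[-5,0,0],[0,0,0]],
  [[0,0,-10],[0,0,0]],
  [[0,0,-20],[0,0,0]],
  [[0,0,-30],[0,0,0]],
])

```text
t: 9.95
ee_pos: [0.42, -0.0643, 0.1113]
orientation: [3.14, 0.056, -0.005]
contact_force: [0.6, 0.8, -0.3]
width: 0.087
grip_force: 0.0
```

>>> send_rows([
  [[0,0,-30],[0,0,0]],
  [[0,0,-30],[0,0,0]],
  [[0,0,-20],[0,0,0]],
  [[0,0,0],[0,0,0]],
  [[0,0,0],[0,0,0]],
])

```text
t: 10.45
ee_pos: [0.4208, -0.064, 0.1916]
orientation: [-3.14, -0.056, -0.002]
contact_force: [-0.5, 0.2, -0.7]
width: 0.0871
grip_force: 0.0
```

Run:
```python
from h import *
st=ctrl.state(); print(st['ee_pos'],st['contact_force'],st['t'])
S=snap('side','side5')
b=cv2.imread('pics/side5.png')[90:300,200:410]
b=cv2.resize(b,(600,600),interpolation=cv2.INTER_CUBIC)
cv2.imwrite('pics/c5.png',b)
```

```text
[ 0.42075302 -0.06404469  0.19158278] [-0.54003393  0.15454926 -0.66175902] 10.45
```

View pics/c5.png

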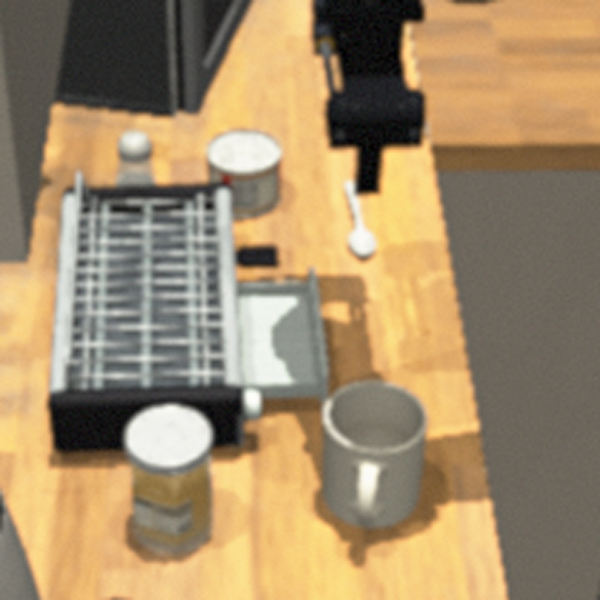

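The tray is open, with its panel at crop x≈315–328. The key is up, the bystanders haven't moved, and the gripper is clear. I'll check how far out the tray is, then hand in.

Run:
```python
from h import *
S=pickle.load(open('pics/side5.pkl','rb'))
for p in((316,272),(327,388)): print(onz(S,((p[0]+.5)*.35-.5+200,(p[1]+.5)*.35-.5+90),.048).round(4))
A=pickle.load(open('pics/side0.pkl','rb'))['frame'].astype(int);B=S['frame'].astype(int)
d=abs(A-B).max(2)
for n,(x0,x1,y0,y1) in dict(mug=(310,350,222,275),jar=(242,276,232,285),spoon=(318,334,150,182),tin=(272,300,136,165),salt=(240,255,134,158)).items(): print(n,np.mean(d[y0:y1,x0:x1]>40).round(3))
```

```text
[ 0.4556 -0.0726  0.048 ]
[0.4529 0.0812 0.048 ]
mug 0.201
jar 0.0
spoon 0.162
tin 0.0
salt 0.0
```

```bash
python3 -c "
from cell import ctrl
print(ctrl.close_job())"
```

```text
the job is handed in; nothing more can be done
None
```

The job is handed in: the tray was caught about 12 mm out with the key still down, then let out slowly to its stop (about 70 mm), where it stands open with the key up and the breakfast things untouched.

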